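# Level the ejector pins of a bent-cigar mould with a fingertip

## Robot

A 7-joint arm with a two-finger parallel gripper is mounted at the origin on a cart in front of the work surface, level with it; the furniture and walls round the work are solid. World frame = base frame: x ahead of the robot, y to its left, z up, the work surface at z = 0. Lengths are in m, angles in rad, forces in N, time in s.
With the tool pointing down it reaches from about 0.4 to 0.85 m from the base axis. Payload 10.4 kg.
Tool frame: the origin (TCP) lies at the very end of the fingers, on their centre line; the grasp point (between the pads) lies manip.hold_point_z behind it (manip.hold_point_z is the distance from the TCP to the grasp point, in m); z points along the fingers, y is the direction in which the jaws open and shut (so a half turn about z gives the same grasp; the last joint's range is limited). The gripper opens to 85 mm and grips with 20 to 120 N. Pads are 22 mm wide; open, the fingers measure 114 mm over their backs; the gripper's body (76 mm by 85 mm) begins 54 mm behind the grasp point. The pads swing forward as they close: fully open they stand 13 mm farther back than shut.
Start: joints at [-1.13, 0.332, -0.065, 1.46, 0.022, 1.35, -0.088], TCP at [0.28, 0.559, 0.231] pointing down, gripper open.
Joint ranges: [-2.6, 2.6], [-0.5, 2.12], [-1.47, 1.34], [0.16, 2.42], [-1.27, 4.41], [0.06, 2.06], [-2.6, 2.6]. Speed limits (rad/s): [2.22, 2.22, 2.79, 2.79, 3.14, 3.14, 3.14].

## Interface

Orientations are given as a unit quaternion [x, y, z, w].
In Python, from workcell import manip gives the robot as it stands.
- The arm moves only by the tool jog_arm, never from a script. Its arguments are lists of equal length, an entry for each row: "translation": the shift along the world's x, y, z in mm, a list of three; "turn": the turn about the world's z in degrees. In form: {"translation": [[x, y, z], ...], "turn": [turn, ...]}. A call has 1 to 12 rows; each row is the pose to reach, as a shift and turn from the pose measured when the call began; what a row does not reach only later rows make up. A row lasts 1/12 s, in which the tool goes at most 41.7 mm and 7.16 degrees, less where a joint would pass 70% of its speed; a pose out of reach is approached as far as the arm can. A call with a gripper value outside its range is refused whole. "grip" is the finger opening in mm, from 0 to 85.4, set as the call begins (left out, the last holds). The fingers move at their own pace and stop on an object; "grip_force" is the grip in N (left out, the last holds). Time passes only in rows, so rows that repeat a pose let the fingers close. It gives the time, the measured TCP pose, the force and the opening at its end, in the units of the state.
- manip.get_obs(): the state, without advancing time (a new reading comes with each control period).
- manip.camera(name): name is "scene" or "top"; returns a dict with "frame" (400x640x3 uint8, red, green, blue), "mtx" (3x3 intrinsics, pixels), "pose" (4x4, takes a point from camera to world coordinates). Camera axes: x right, y down, z forward; pixel columns grow to the right and rows downward; lengths in m; the calibration is good to about 2 mm. A picture is of the moment at which its call begins. There is no depth.
- manip.hand_in(): hands the job in, once; it reports no verdict.
Trained networks look in a picture, given as the dict that the camera call returned (one of the last four; its "shot" number tells which), for a name from the list of things; names that differ only in an ending like _2 or _b are one class to them, and where a whole thing is asked for, a point or a joint stands for the part that bears it (a point fixed in the world has none). Each returns a list of dicts, best first, with "confidence" (0 to 1); they miss things now and then, are a little off and sometimes report something else, mostly with a low value. They report only what shows in the picture. A call takes as long as a camera call.
- manip.outline_of(picture, label): "mask" (400x640 bool, what is visible of it) and "extent" ([left, top, right, bottom] in pixels, round what is visible of it).
- manip.pinpoint(picture, label): "at" ([column, row] in pixels: a listed point, or the origin of a listed thing).
The state is a dict: "clock": time; "joint_pos": joint angles; "joint_velocities": joint speeds; "tau": joint torques, N m; "position": TCP position; "ee_rot": TCP orientation; "ft_force": force on the tool from outside, world axes, zero at the start; "torque": the same for the moment, N m; "grip_width": opening from 0.0 (shut) to 1.0 (fully open).
Only numpy, scipy, OpenCV 4.12 (cv2) and the standard library are available. Lean on these libraries where they do the work, as an engineer would, in place of code of your own. Each camera call takes 0.05 s, during which the arm holds its last target. There are 200 camera calls.

## Task

With the gripper closed, run the fingertips lightly along the S-shaped row of blue pins on the wooden mould, starting at the end with the red plug and taking the pins one after another to the white plug's end, so that every pin is pushed down flush with the metal ribs beside it and none is left standing proud or sunk below them. Touch only, do not press hard on the mould, do not lift or shift the punch, the pencil or anything else around, and finish clear of everything.

Things in the scene. Friction and masses are not known exactly. Their poses are not given: they have to be found in the camera images.
- mould: mould block for bent cigars: pale wood, 124 (x) x 262 (y) x 22 mm high, screwed to the bench. Origin: centre of its underside; z up, y along its length. On its top an S-shaped track of seven blue pins runs between two thin round-topped aluminium ribs (6 mm thick, tops 34 mm above the mould's origin, i.e. 12 mm above the wood, 35 mm clear between them all along). The track runs straight on between ribs for about 15 mm past each end pin; there is only bare wood beyond.
- pin_1 (a joint): how far ejector pin 1 is pushed down, m: 0 = fully up (top 5 mm above the ribs), 0.005 = top flush with the ribs, 0.0095 = bottom stop. The pin slides down with about 1.5 N and stays where it is left (no spring)
- pin_1_top (a point): centre of the top of blue pin 1; the pin stands at x = 0, y = -92 mm in the mould's frame. Head: 26 mm across, 8 mm flat on top, with a cone of about 30 degrees sloping down 5 mm to its rim, so a fingertip sliding along the track pushes it down. Pins are numbered in order along the S, 36 mm apart
- pin_2 (a joint): how far ejector pin 2 is pushed down, m: 0 = fully up (top 5 mm above the ribs), 0.005 = top flush with the ribs, 0.0095 = bottom stop. The pin slides down with about 1.5 N and stays where it is left (no spring)
- pin_2_top (a point): centre of the top of blue pin 2; the pin stands at x = -21.6, y = -63.3 mm in the mould's frame. Head: 26 mm across, 8 mm flat on top, with a cone of about 30 degrees sloping down 5 mm to its rim, so a fingertip sliding along the track pushes it down. Pins are numbered in order along the S, 36 mm apart
- pin_3 (a joint): how far ejector pin 3 is pushed down, m: 0 = fully up (top 5 mm above the ribs), 0.005 = top flush with the ribs, 0.0095 = bottom stop. The pin slides down with about 1.5 N and stays where it is left (no spring)
- pin_3_top (a point): centre of the top of blue pin 3; the pin stands at x = -21.5, y = -28.6 mm in the mould's frame. Head: 26 mm across, 8 mm flat on top, with a cone of about 30 degrees sloping down 5 mm to its rim, so a fingertip sliding along the track pushes it down. Pins are numbered in order along the S, 36 mm apart
- pin_4 (a joint): how far ejector pin 4 is pushed down, m: 0 = fully up (top 5 mm above the ribs), 0.005 = top flush with the ribs, 0.0095 = bottom stop. The pin slides down with about 1.5 N and stays where it is left (no spring)
- pin_4_top (a point): centre of the top of blue pin 4; the pin stands at x = 0, y = 0 mm in the mould's frame. Head: 26 mm across, 8 mm flat on top, with a cone of about 30 degrees sloping down 5 mm to its rim, so a fingertip sliding along the track pushes it down. Pins are numbered in order along the S, 36 mm apart
- pin_5 (a joint): how far ejector pin 5 is pushed down, m: 0 = fully up (top 5 mm above the ribs), 0.005 = top flush with the ribs, 0.0095 = bottom stop. The pin slides down with about 1.5 N and stays where it is left (no spring)
- pin_5_top (a point): centre of the top of blue pin 5; the pin stands at x = 21.6, y = 28.7 mm in the mould's frame. Head: 26 mm across, 8 mm flat on top, with a cone of about 30 degrees sloping down 5 mm to its rim, so a fingertip sliding along the track pushes it down. Pins are numbered in order along the S, 36 mm apart
- pin_6 (a joint): how far ejector pin 6 is pushed down, m: 0 = fully up (top 5 mm above the ribs), 0.005 = top flush with the ribs, 0.0095 = bottom stop. The pin slides down with about 1.5 N and stays where it is left (no spring)
- pin_6_top (a point): centre of the top of blue pin 6; the pin stands at x = 21.5, y = 63.4 mm in the mould's frame. Head: 26 mm across, 8 mm flat on top, with a cone of about 30 degrees sloping down 5 mm to its rim, so a fingertip sliding along the track pushes it down. Pins are numbered in order along the S, 36 mm apart
- pin_7 (a joint): how far ejector pin 7 is pushed down, m: 0 = fully up (top 5 mm above the ribs), 0.005 = top flush with the ribs, 0.0095 = bottom stop. The pin slides down with about 1.5 N and stays where it is left (no spring)
- pin_7_top (a point): centre of the top of blue pin 7; the pin stands at x = 0, y = 92 mm in the mould's frame. Head: 26 mm across, 8 mm flat on top, with a cone of about 30 degrees sloping down 5 mm to its rim, so a fingertip sliding along the track pushes it down. Pins are numbered in order along the S, 36 mm apart
- red_plug: red round plastic plug, 20 mm across, 7 mm high, fixed on the mould beside one end of the track, about 36 mm from the end pin (pin 1 or pin 7; the white one is at the other end). Origin: centre of its underside
- white_plug: white round plastic plug, 20 mm across, 7 mm high, fixed on the mould beside one end of the track, about 36 mm from the end pin (pin 1 or pin 7; the red one is at the other end). Origin: centre of its underside
- cap_punch: cap punch: a pale tan turned knob shape, 25 mm across, 60 mm high, standing loose on the mould's top in the bend of the S by pins 5 and 6; origin at its foot. Leave alone
- pencil: green pencil, 123 mm long, 7 mm thick, lying loose on the mould's top in the bend of the S by pins 2 and 3; origin under its middle. Leave alone
- gum_pot: stoneware pot, 55 mm across, 49 mm high, on the bench left of the wooden divider; origin at its foot. Leave alone
- gum_brush: small flat brush, 144 mm long, on the bench; origin under its middle. Leave alone
- ring_gauge: wooden gauge plate with holes, 150 x 46 x 9 mm, on the bench; origin under its middle. Leave alone
- tally_book: dark blue notebook, 148 x 104 x 13 mm, on the bench; origin under its middle. Leave alone

How it is judged:
On the way, in this order (a step that is already met when the one before it is completed fails the run):
1. the first pin from the red plug's end is pushed down to the ribs (((y of red_plug in the frame of mould below 0 m and value of joint pin_1 above 0.0025 m) or (y of red_plug in the frame of mould above 0 m and value of joint pin_7 above 0.0025 m))).
2. the second pin from the red plug's end is pushed down to the ribs (((y of red_plug in the frame of mould below 0 m and value of joint pin_2 above 0.0025 m) or (y of red_plug in the frame of mould above 0 m and value of joint pin_6 above 0.0025 m))).
3. the third pin from the red plug's end is pushed down to the ribs (((y of red_plug in the frame of mould below 0 m and value of joint pin_3 above 0.0025 m) or (y of red_plug in the frame of mould above 0 m and value of joint pin_5 above 0.0025 m))).
4. the fourth pin from the red plug's end is pushed down to the ribs (((y of red_plug in the frame of mould below 0 m and value of joint pin_4 above 0.0025 m) or (y of red_plug in the frame of mould above 0 m and value of joint pin_4 above 0.0025 m))).
5. the fifth pin from the red plug's end is pushed down to the ribs (((y of red_plug in the frame of mould below 0 m and value of joint pin_5 above 0.0025 m) or (y of red_plug in the frame of mould above 0 m and value of joint pin_3 above 0.0025 m))).
6. the sixth pin from the red plug's end is pushed down to the ribs (((y of red_plug in the frame of mould below 0 m and value of joint pin_6 above 0.0025 m) or (y of red_plug in the frame of mould above 0 m and value of joint pin_2 above 0.0025 m))).
7. the seventh pin from the red plug's end is pushed down to the ribs (((y of red_plug in the frame of mould below 0 m and value of joint pin_7 above 0.0025 m) or (y of red_plug in the frame of mould above 0 m and value of joint pin_1 above 0.0025 m))).
At the end, for the whole second after the job is handed in: all seven pins have their tops level with the ribs' tops within 2.5 mm up or down, pushed down in order from the red plug's end, and the punch, pencil and other listed things are within 20 mm of where they stood (value of joint pin_1 between 0.0025 and 0.0075 m and value of joint pin_2 between 0.0025 and 0.0075 m and value of joint pin_3 between 0.0025 and 0.0075 m and value of joint pin_4 between 0.0025 and 0.0075 m and value of joint pin_5 between 0.0025 and 0.0075 m and value of joint pin_6 between 0.0025 and 0.0075 m and value of joint pin_7 between 0.0025 and 0.0075 m and distance of each of cap_punch, pencil, gum_pot, gum_brush, ring_gauge, tally_book from where it was at the start of the episode below 0.02 m); the robot touches nothing.
It fails at once if the hand presses on the mould with more than 20 N (contact force between any of the fingers, the arm and mould above 20 N).
It fails at once if a bystander is shifted or lifted by more than 20 mm (distance of any of cap_punch, pencil, gum_pot, gum_brush, ring_gauge, tally_book from where it was at the start of the episode above 0.02 m).
It also fails if it takes over 45 s, if anything falls off the work surface, if the arm or the gripper's body presses on something with over 40 N, if the wrist force passes 120 N, or if a joint passes its speed limit or range.

## Working session

There is one attempt and no reset: what is moved stays moved. The work goes in short steps, Python scripts to look and compute and a tool call to move; the robot and the scene stay as the last step left them, time stands still between calls to the robot, and variables do not carry over. Pictures are saved under pics/ and viewed, about 8 in all and at most 12, crops included, and the job is handed in when it is done.

Besides the shell and the picture viewer there is one more tool, called after ">>>" as name(argument=value, ...) on one line, values as JSON. jog_arm: Moves the arm, as the interface text tells. Its arguments: {"type":"object","properties":{"translation":{"type":"array"},"turn":{"type":"array"},"grip":{"type":"number"},"grip_force":{"type":"number"}},"required":["translation","turn"]}

```bash
mkdir -p pics
cat > h.py <<'E'
import numpy as np, cv2
from workcell import manip
def ray(c,uv):
    d=np.linalg.inv(c['mtx'])@np.array([uv[0],uv[1],1.]); P=c['pose']; return P[:3,3],P[:3,:3]@d
def atz(c,uv,z):
    o,d=ray(c,uv); return o+d*(z-o[2])/d[2]
def proj(c,p):
    P=np.linalg.inv(c['pose']); q=c['mtx']@((P[:3,:3]@np.atleast_2d(p).T)+P[:3,3:]); return (q[:2]/q[2]).T
def save(c,n): cv2.imwrite('pics/'+n,c['frame'][:,:,::-1])
E
python3 - <<'E'
from h import *
o=manip.get_obs(); print({k:np.round(v,3) for k,v in o.items()}, manip.hold_point_z)
for n in('top','scene'):
    c=manip.camera(n); save(c,n+'0.png'); print(n,c['shot'],np.round(c['pose'],3).tolist(),c['mtx'].tolist())
    for l in('mould','red_plug','white_plug','cap_punch','pencil','pin_1_top'):
        for r in manip.pinpoint(c,l)[:9]: print(l,np.round(r['at'],1),round(r['confidence'],2),np.round(atz(c,r['at'],.039 if 'pin_' in l else .022 if l!='mould' else 0),4))
E
```

```text
{'clock': np.float64(0.0), 'joint_pos': array([-1.13 ,  0.333, -0.065,  1.461,  0.022,  1.35 , -0.089]), 'joint_velocities': array([ 0.001, -0.   , -0.001,  0.   ,  0.001,  0.002,  0.001]), 'tau': array([ 0.0000e+00, -6.2545e+01,  4.9000e-02, -3.9161e+01,  1.6000e-02,
        1.0000e-02, -0.0000e+00]), 'position': array([0.279, 0.559, 0.23 ]), 'ee_rot': array([ 0.23 ,  0.973, -0.001, -0.   ]), 'ft_force': array([ 0.191, -0.691, -0.123]), 'torque': array([-0.036,  0.029,  0.011]), 'grip_width': np.float64(0.999)} 0.0187
top 1 [[-0.016, -0.991, 0.133, 0.359], [-1.0, 0.016, -0.002, 0.088], [0.0, -0.133, -0.991, 1.276], [0.0, 0.0, 0.0, 1.0]] [[475.80923010140134, 0.0, 317.17300799751234], [0.0, 475.80923010140134, 201.15043924506148], [0.0, 0.0, 1.0]]
mould [403.6 199.2] 0.82 [ 0.5314 -0.1485  0.    ]
red_plug [364.6 195.6] 0.49 [ 0.5398 -0.041   0.022 ]
white_plug [447.4 206.6] 0.36 [ 0.5068 -0.26    0.022 ]
white_plug [419.1 202.2] 0.15 [ 0.5197 -0.1853  0.022 ]
cap_punch [385.3 219.9] 0.6 [ 0.474  -0.0938  0.022 ]
pencil [421.8 180.7] 0.46 [ 0.5776 -0.1951  0.022 ]
pencil [420.5 203.8] 0.25 [ 0.5154 -0.1889  0.022 ]
pin_1_top [447.9 205.7] 0.65 [ 0.5071 -0.2567  0.039 ]
pin_1_top [440.1 190.8] 0.64 [ 0.5469 -0.2382  0.039 ]
pin_1_top [418.2 185. ] 0.54 [ 0.5633 -0.1813  0.039 ]
scene 2 [[-0.902, -0.208, 0.378, 0.04], [-0.431, 0.466, -0.773, 1.108], [-0.016, -0.86, -0.51, 0.733], [0.0, 0.0, 0.0, 1.0]] [[480.79350644333374, 0.0, 317.47397170332925], [0.0, 480.79350644333374, 195.28708732512692], [0.0, 0.0, 1.0]]
mould [352.9 174.5] 0.8 [ 0.5371 -0.168   0.    ]
cap_punch [365.1 186.9] 0.38 [ 0.4598 -0.0718  0.022 ]
```

Run:
```python
from h import *
t=cv2.imread('pics/top0.png')
cv2.imwrite('pics/tc.png',cv2.resize(t[150:250,340:480],None,fx=5.7,fy=5.7,interpolation=cv2.INTER_CUBIC))
```

```text
(no output)
```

View pics/tc.png

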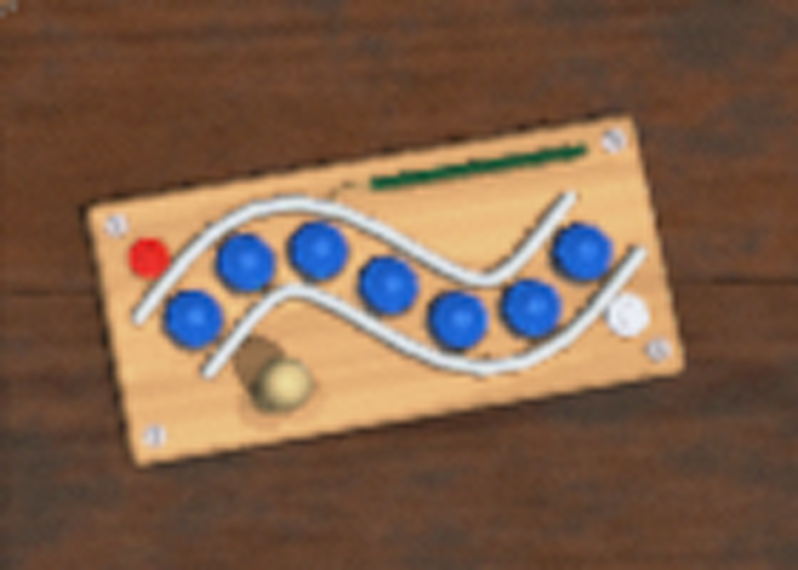

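View pics/scene0.png

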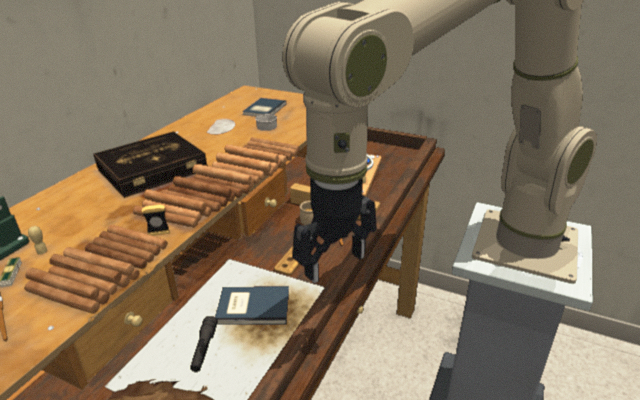

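View pics/top0.png

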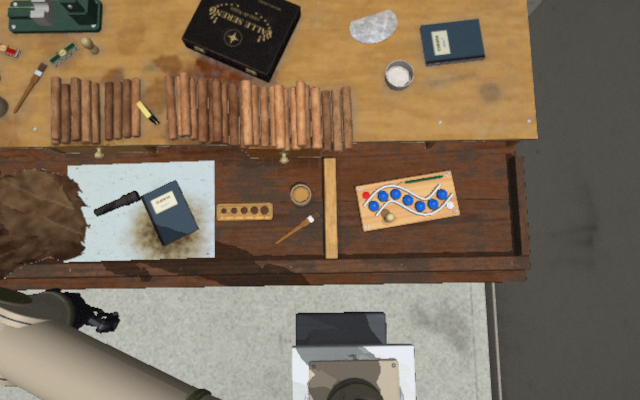

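The top view shows the red plug at about (366,195), at the +y end by pin 7. The white plug is at about (450,205), by pin 1. The punch is at about (387,218), beside pins 5 and 6, and the pencil is at about (424,179). That means the order runs from pin 7 to pin 1. Next I fit the mould pose from the blue blobs.

```bash
cat >> h.py <<'E'
PM=np.array([[0,-92],[-21.6,-63.3],[-21.5,-28.6],[0,0],[21.6,28.7],[21.5,63.4],[0,92]])/1e3
def blobs(c,roi):
    h=cv2.cvtColor(c['frame'],cv2.COLOR_RGB2HSV).astype(int); m=(h[...,0]>100)&(h[...,0]<125)&(h[...,1]>150)&(h[...,2]>70)
    k=np.zeros_like(m);l,t,r,b=roi;k[t:b,l:r]=1
    n,_,s,ce=cv2.connectedComponentsWithStats((m&k).astype(np.uint8),connectivity=4)
    return [(s[i,4],ce[i]) for i in range(1,n) if s[i,4]>20]
def fit(W):
    a,b=PM-PM.mean(0),W-W.mean(0); th=np.arctan2((a[:,0]*b[:,1]-a[:,1]*b[:,0]).sum(),(a*b).sum())
    R=np.array([[np.cos(th),-np.sin(th)],[np.sin(th),np.cos(th)]]); t=W.mean(0)-R@PM.mean(0)
    return th,R,t,W-(PM@R.T+t)
E
python3 - <<'E'
from h import *
c=manip.camera('top')
B=blobs(c,(340,150,480,250)); print([(a,np.round(x,1).tolist()) for a,x in B])
W=np.array([atz(c,x,.0365)[:2] for a,x in B]); W=W[np.argsort(W[:,1])]
th,R,t,e=fit(W); print(np.degrees(th),t,'res mm',np.round(e*1e3,1).tolist()); print('pins',np.round((PM@R.T+t)*1e3,1).tolist())
print('red',[(np.round(R.T@(atz(c,(366,195.3),.029)[:2]-t),4))],'punch',R.T@(np.array([.474,-.0938])-t))
a=atz(c,(340,150),.15);print('drawer edge',a)
E
```

```text
[(np.int32(70), [395.3, 193.4]), (np.int32(70), [441.7, 193.8]), (np.int32(73), [382.5, 195.6]), (np.int32(72), [407.6, 199.6]), (np.int32(73), [432.7, 203.5]), (np.int32(69), [373.3, 205.4]), (np.int32(68), [419.9, 205.8])]
8.809465456323199 [ 0.52527253 -0.15219827] res mm [[-0.1, 0.5], [0.1, 0.4], [-0.0, -0.2], [-0.0, 0.0], [-0.1, 0.1], [0.0, -0.4], [0.1, -0.4]]
pins [[539.4, -243.1], [513.6, -218.1], [508.4, -183.8], [525.3, -152.2], [542.2, -120.5], [536.8, -86.3], [511.2, -61.3]]
red [array([0.0306, 0.1048])] punch [-0.04172403  0.06556169]
drawer edge [0.63388227 0.02858452 0.15      ]
```

>>> jog_arm(translation=[[8,-20,0],[18,-48,0],[28,-75,0],[38,-102,0],[48,-128,0],[58,-155,0],[68,-182,0],[78,-208,0],[88,-235,0],[98,-262,0],[108,-289,0],[116,-310,0]], turn=[1,2,4,5,7,9,10,12,13,15,16,18], grip=0, grip_force=30)

```text
clock: 1.75
position: [0.3963, 0.2468, 0.2316]
ee_rot: [0.075, 0.997, 0.0, 0.0]
ft_force: [0.3, -0.1, 0.1]
grip_width: -0.002
```

>>> jog_arm(translation=[[8,-20,0],[18,-48,0],[28,-75,0],[38,-102,0],[48,-128,0],[58,-155,0],[68,-182,0],[78,-208,0],[88,-235,-10],[98,-262,-30],[108,-289,-55],[115,-308,-80]], turn=[1,2,4,5,7,9,10,12,13,15,16,17])

```text
clock: 2.75
position: [0.5122, -0.064, 0.1514]
ee_rot: [-0.073, 0.997, -0.0, 0.001]
ft_force: [-0.3, 1.2, -0.5]
grip_width: -0.003
```

>>> jog_arm(translation=[[-1,3,-15],[-1,3,-35],[-1,3,-55],[-1,3,-75],[-1,3,-88],[-1,3,-96],[-1,3,-96],[-1,3,-96]], turn=[0,0,0,0,0,0,0,0])

```text
clock: 3.42
position: [0.5113, -0.061, 0.0557]
ee_rot: [-0.073, 0.997, -0.0, 0.001]
ft_force: [1.4, -0.0, 0.7]
grip_width: 0.002
```

Run:
```python
from h import *
o=manip.get_obs(); print(np.round(o['position'],4),np.round(o['ft_force'],2))
c=manip.camera('scene'); t=manip.camera('top')
p=np.array(o['position']); print(proj(c,p),proj(t,p), 'pin7 proj',proj(c,[.5112,-.0613,.039]))
u=proj(c,p)[0].astype(int)
f=lambda c,u:cv2.resize(c['frame'][max(u[1]-45,0):u[1]+45,u[0]-60:u[0]+60,::-1],(600,450),interpolation=cv2.INTER_CUBIC)
v=proj(t,p)[0].astype(int)
cv2.imwrite('pics/a1.png',cv2.resize(np.hstack([f(c,u),f(t,v)]),(800,300)));print(u,v)
```

```text
[ 0.5113 -0.061   0.0557] [ 1.4  -0.    0.66]
[[347.88903276 175.16492275]] [[373.96971156 204.47474219]] pin7 proj [[347.87206755 180.07626616]]
[347 175] [373 204]
```

View pics/a1.png

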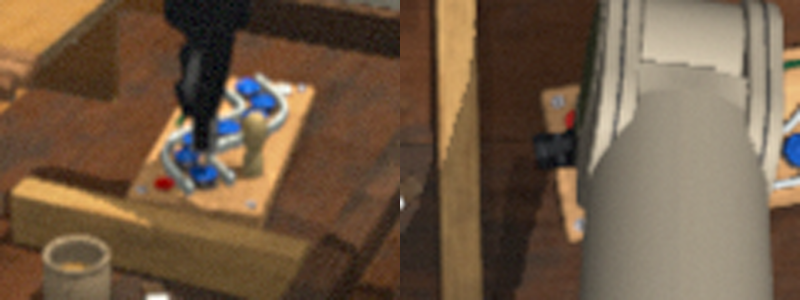

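In the side view the tip sits right over pin 7, at about (348,180), and clear of the punch. I'll descend gently from here.

>>> jog_arm(translation=[[0,0,-4],[0,0,-8],[0,0,-11],[0,0,-13],[0,0,-14],[0,0,-14],[0,0,-14]], turn=[0,0,0,0,0,0,0])

```text
clock: 4.1
position: [0.5119, -0.061, 0.0424]
ee_rot: [-0.073, 0.997, -0.0, 0.002]
ft_force: [-0.4, -0.4, 1.1]
grip_width: 0.002
```

>>> jog_arm(translation=[[0,0,-1],[0,0,-2],[0,0,-3],[0,0,-4],[0,0,-4.5],[0,0,-4.5]], turn=[0,0,0,0,0,0])

```text
clock: 4.6
position: [0.5119, -0.061, 0.0378]
ee_rot: [-0.073, 0.997, -0.0, 0.002]
ft_force: [0.2, -0.5, 0.2]
grip_width: 0.001
```

>>> jog_arm(translation=[[0,0,-0.5],[0,0,-1],[0,0,-1.5],[0,0,-2]], turn=[0,0,0,0])

```text
clock: 4.93
position: [0.5119, -0.0611, 0.0358]
ee_rot: [-0.073, 0.997, -0.0, 0.002]
ft_force: [-1.0, 1.0, 1.0]
grip_width: 0.004
```

>>> jog_arm(translation=[[0,0,-0.5],[0,0,-1],[0,0,-1.4]], turn=[0,0,0])

```text
clock: 5.18
position: [0.512, -0.0611, 0.0344]
ee_rot: [-0.073, 0.997, -0.0, 0.002]
ft_force: [-1.1, -0.0, 0.7]
grip_width: 0.0
```

Run:
```python
from h import *
F=[];Z=[]
for i in range(12):
    c=manip.camera('scene'); o=manip.get_obs(); F.append(o['ft_force']);Z.append(o['position'])
print(np.mean(F,0),np.std(F,0)/12**.5,np.mean(Z,0))
p=np.mean(Z,0);q=proj(c,p)[0];print(q)
u=q.astype(int);cv2.imwrite('pics/a2.png',cv2.resize(c['frame'][u[1]-30:u[1]+25,u[0]-40:u[0]+40,::-1],(800,550),interpolation=cv2.INTER_CUBIC))
```

```text
[0.21775447 0.20550798 0.05429922] [0.11946022 0.22935001 0.11319058] [ 0.5119066  -0.06103226  0.03436752]
[347.5933113  181.42705694]
```

View pics/a2.png

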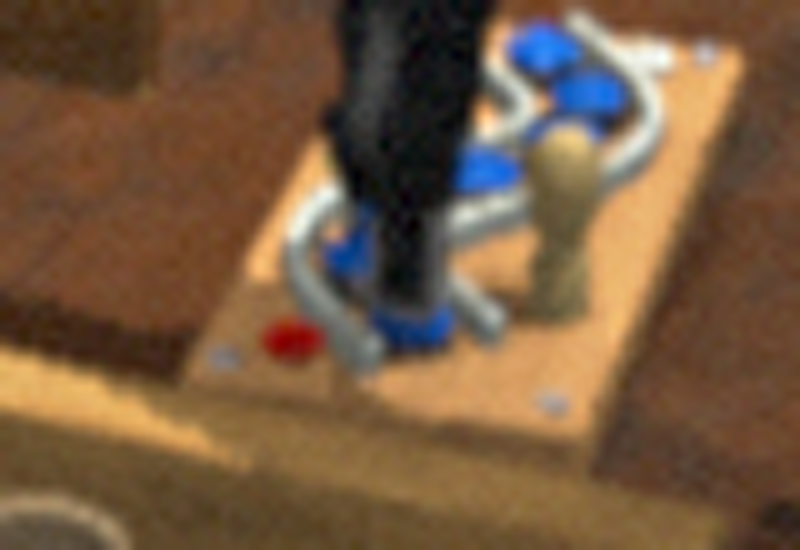

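>>> jog_arm(translation=[[0,0,8],[0,0,20],[0,0,32],[0,0,42],[0,0,46],[0,0,46]], turn=[0,0,0,0,0,0])

```text
clock: 6.28
position: [0.5129, -0.061, 0.0821]
ee_rot: [-0.073, 0.997, 0.0, 0.004]
ft_force: [0.5, 0.7, -0.4]
grip_width: 0.001
```

Run:
```python
from h import *
F=[];fr=[]
for i in range(8):
    c=manip.camera('scene'); o=manip.get_obs(); F.append(o['ft_force']); fr.append(c['frame'].astype(float))
print('air force',np.mean(F,0),np.std(F,0)/8**.5, o['position'])
c['frame']=np.mean(fr,0).astype(np.uint8); save(c,'s3.png')
th=np.radians(8.8095);R=np.array([[np.cos(th),-np.sin(th)],[np.sin(th),np.cos(th)]]);W=PM@R.T+[.52527,-.1522]
for z in(.039,.0365,.034):
    print(z,np.round(proj(c,np.c_[W,np.full(7,z)]),1).tolist())
print([(a,np.round(x,1).tolist()) for a,x in blobs(c,(320,130,420,210))])
cv2.imwrite('pics/a3.png',cv2.resize(c['frame'][140:195,325:405,::-1],(800,550),interpolation=cv2.INTER_CUBIC))
```

```text
air force [-0.08939835  0.03359106 -0.09582751] [0.19795387 0.19318378 0.0986818 ] [ 0.51167321 -0.06108422  0.08001769]
0.039 [[361.0, 154.1], [365.7, 158.6], [363.4, 163.3], [354.8, 166.4], [345.9, 169.7], [343.2, 174.8], [347.9, 180.1]]
0.0365 [[361.0, 154.8], [365.7, 159.3], [363.4, 164.0], [354.8, 167.1], [345.9, 170.4], [343.2, 175.5], [347.9, 180.8]]
0.034 [[361.0, 155.5], [365.6, 160.0], [363.4, 164.7], [354.8, 167.9], [345.9, 171.1], [343.2, 176.3], [347.8, 181.5]]
[(np.int32(44), [363.3, 157.9]), (np.int32(21), [354.8, 167.8]), (np.int32(48), [344.0, 173.8]), (np.int32(24), [347.7, 182.8])]
```

View pics/a3.png

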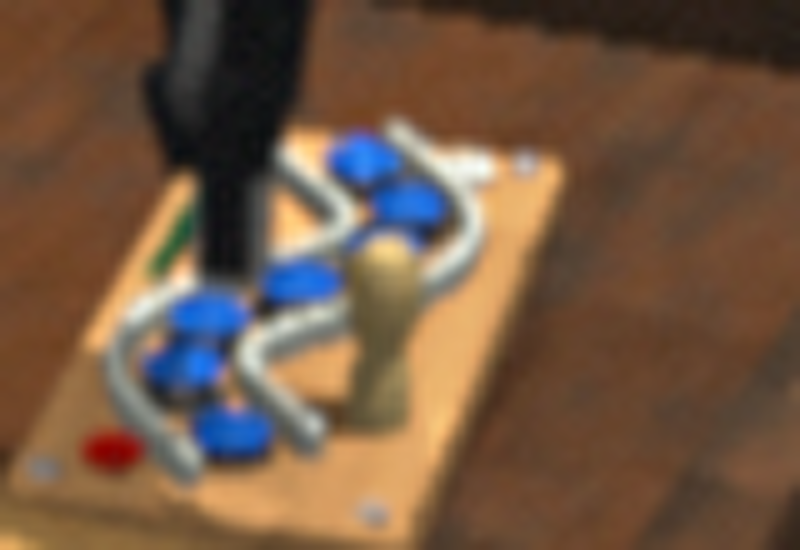

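Pin 7 sits about 1.2 px (about 4 mm) lower than the standing pins, so the height is right. I'll go back down on pin 7 and slide along the track.

>>> jog_arm(translation=[[0,0,-8],[0,0,-18],[0,0,-28],[0,0,-36],[0,0,-40],[0,0,-42],[0,0,-43.5],[0,0,-44.5],[0,0,-45.5],[0,0,-45.9],[0,0,-45.9],[0,0,-45.9]], turn=[0,0,0,0,0,0,0,0,0,0,0,0])

```text
clock: 7.68
position: [0.5118, -0.061, 0.0343]
ee_rot: [-0.073, 0.997, -0.0, 0.002]
ft_force: [-0.3, 0.6, 0.1]
grip_width: 0.002
```

>>> jog_arm(translation=[[2.5,-2.5,0],[5,-5,0],[8,-8,0],[11,-11,0],[14,-13.5,0],[17,-16.5,0],[20,-19.5,0],[23,-22.5,0],[25,-25,0],[25,-25,0]], turn=[0,0,0,0,0,0,0,0,0,0])

```text
clock: 8.52
position: [0.5373, -0.0871, 0.0344]
ee_rot: [-0.072, 0.997, -0.001, 0.002]
ft_force: [-0.5, 0.5, 0.3]
grip_width: 0.002
```

>>> jog_arm(translation=[[1.5,-3,0],[3,-7,0],[4.5,-11,-0.1],[5.5,-15,-0.1],[6,-19,-0.1],[6,-23,-0.1],[6,-27,-0.1],[5.5,-31,-0.1],[5,-33.4,-0.1],[5,-33.4,-0.1]], turn=[0,0,0,0,0,0,0,0,0,0])

```text
clock: 9.35
position: [0.5422, -0.1216, 0.0344]
ee_rot: [-0.072, 0.997, -0.001, 0.002]
ft_force: [-1.0, -0.7, 0.7]
grip_width: -0.001
```

Next is pin 4 at (525.3, −152.2): delta (−17, −30.6).

>>> jog_arm(translation=[[-1,-3,-0.1],[-3,-6.5,-0.2],[-5,-10,-0.2],[-7,-13.5,-0.2],[-9,-17,-0.2],[-11,-20.5,-0.2],[-13,-24,-0.2],[-15,-27.5,-0.2],[-17,-30.6,-0.2],[-17,-30.6,-0.2]], turn=[0,0,0,0,0,0,0,0,0,0])

```text
clock: 10.18
position: [0.5246, -0.1535, 0.0342]
ee_rot: [-0.071, 0.997, -0.001, 0.002]
ft_force: [-0.4, -1.4, 1.6]
grip_width: 0.005
```

Pin 3 at (508.4, −183.8): delta (−16.2, −30.3).

>>> jog_arm(translation=[[-1,-3,0],[-3,-6.5,0],[-5,-10,0],[-7,-13.5,0],[-9,-17,0],[-11,-20.5,0],[-13,-24,0],[-15,-27.5,0],[-16.2,-30.3,0],[-16.2,-30.3,0]], turn=[0,0,0,0,0,0,0,0,0,0])

```text
clock: 11.02
position: [0.5079, -0.1849, 0.0343]
ee_rot: [-0.07, 0.998, -0.001, 0.002]
ft_force: [0.4, -1.0, 1.6]
grip_width: -0.002
```

Pin 2 at (513.6, −218.1): delta (5.7, −33.2), bulging toward −x.

>>> jog_arm(translation=[[-1,-3,0],[-1.5,-7,0],[-1.5,-11,0],[-1,-15,0],[0,-19,0],[1,-23,0],[2.5,-27,0],[4.5,-31,0],[5.7,-33.2,0],[5.7,-33.2,0]], turn=[0,0,0,0,0,0,0,0,0,0])

```text
clock: 11.85
position: [0.5138, -0.2191, 0.0343]
ee_rot: [-0.07, 0.998, -0.002, 0.002]
ft_force: [1.5, 0.2, 0.2]
grip_width: 0.001
```

Pin 1 at (539.4, −243.1): delta (25.6, −24).

>>> jog_arm(translation=[[2.5,-2.5,0],[5,-5,0],[8,-8,0],[11,-10.5,0],[14,-13,0],[17,-16,0],[20,-19,0],[23,-22,0],[25.6,-24,0],[25.6,-24,0]], turn=[0,0,0,0,0,0,0,0,0,0])

```text
clock: 12.68
position: [0.54, -0.2439, 0.0344]
ee_rot: [-0.07, 0.998, -0.002, 0.002]
ft_force: [0.7, -0.3, -0.3]
grip_width: 0.0
```

>>> jog_arm(translation=[[0,0,5],[0,0,20],[0,0,40],[0,0,65],[0,0,90],[-20,15,110],[-50,45,130],[-75,80,150],[-95,115,165],[-115,150,175],[-130,185,180],[-140,220,180]], turn=[0,0,0,0,0,0,0,0,0,0,0,0])

```text
clock: 13.68
position: [0.3999, -0.0261, 0.2162]
ee_rot: [-0.069, 0.998, -0.002, 0.004]
ft_force: [1.9, 0.1, -0.1]
grip_width: -0.002
```

Run:
```python
from h import *
fr=[]
for i in range(4):
    c=manip.camera('scene'); fr.append(c['frame'].astype(float))
c['frame']=np.mean(fr,0).astype(np.uint8); save(c,'s4.png')
t=manip.camera('top'); save(t,'t4.png')
a=cv2.resize(c['frame'][140:195,325:405,::-1],(400,275),interpolation=cv2.INTER_CUBIC);b=cv2.resize(t['frame'][165:235,345:465,::-1],(400,233))
cv2.imwrite('pics/a4.png',cv2.resize(np.vstack([a,b]),None,fx=1.18,fy=1.18)); print(manip.get_obs()['clock'])
```

```text
13.9333
```

View pics/a4.png

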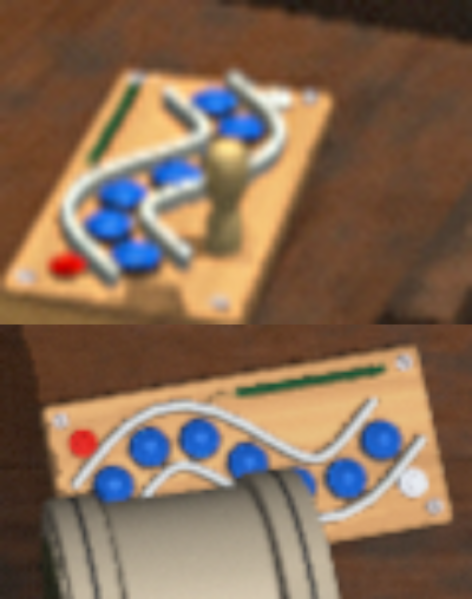

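The scene view is clear of the arm, with the punch and pencil where they were. I'll measure how far each pin dropped against the earlier picture.

Run:
```python
from h import *
A,B=[cv2.imread(f'pics/{n}.png').astype(float) for n in('s3','s4')]
C={1:(361.5,155.8),2:(366,160.3),4:(355,168.2),5:(346,171.5),6:(343.5,176.8),7:(348,183),3:(363.6,165)}
w=lambda I:np.clip(I[...,0]-I[...,2]-30,0,80)
for k,(x,y) in C.items():
    r=[]
    for I in(A,B):
        W=w(I)[:, int(x)-1:int(x)+3].mean(1); s=slice(int(y)-4,int(y)+6); r+=[np.round(W[s]).astype(int).tolist()]
    print(k,int(y)-4,*r,sep='\n ')
# shift by phase/registration of static reference: whole mould region
g=lambda I:cv2.cvtColor(I.astype(np.uint8),cv2.COLOR_BGR2GRAY).astype(np.float32)
print(cv2.phaseCorrelate(g(A)[175:215,325:420].copy(),g(B)[175:215,325:420].copy()))
```

```text
1
 151
 [0, 0, 11, 73, 80, 80, 78, 24, 34, 32]
 [0, 0, 0, 0, 54, 80, 80, 80, 37, 34]
2
 156
 [0, 0, 48, 80, 80, 80, 38, 12, 6, 0]
 [0, 0, 0, 6, 80, 80, 80, 26, 0, 0]
4
 164
 [0, 0, 67, 80, 80, 80, 0, 0, 0, 0]
 [0, 0, 0, 46, 77, 80, 64, 4, 0, 0]
5
 167
 [0, 0, 47, 79, 80, 80, 52, 22, 43, 40]
 [0, 0, 0, 25, 70, 80, 80, 63, 25, 33]
6
 172
 [72, 48, 60, 80, 80, 79, 40, 0, 2, 14]
 [80, 77, 56, 68, 80, 80, 80, 80, 38, 29]
7
 179
 [0, 0, 62, 80, 80, 80, 22, 0, 0, 0]
 [0, 0, 80, 80, 80, 80, 35, 0, 0, 0]
3
 161
 [60, 30, 2, 0, 0, 0, 0, 0, 0, 0]
 [76, 68, 0, 0, 0, 0, 0, 0, 0, 0]
((0.11763414020505536, -0.00029591240118165274), 0.6992660569647948)
```

```bash
python3 -c "
from h import *
print(manip.get_obs()['position'],manip.hand_in())"
```

```text
the job is handed in; nothing more can be done
[ 0.40101583 -0.0272944   0.21462405] None
```

I slid the closed fingertips along the whole row from the red plug's end to the white plug's end (pin 7 to pin 1), with the tip held at a measured height of about 34.2–34.4 mm. The arm then moved away, and I handed the job in at about 14 s.

**Pins 1, 2, 4 and 5:** before-and-after pictures show each dropped about 1.25–1.5 px. That is roughly 4–5 mm, against the 5 mm needed to be flush and the allowed 2.5–7.5 mm.

**Pin 7:** it was pressed first and looked about 4 mm down compared with its neighbours. It did not move noticeably on the second pass.

**Pins 3 and 6:** these have no clean measurement. Pin 3 is mostly hidden behind the punch in the scene view, and pin 6 was partly merged with its neighbours. Both were passed at the same height as the rest, and both look lower than before.

**Forces:** the wrist readings I took during the job stayed under about 2 N. That is close to sensor noise, so contact was confirmed by the pictures rather than by force.

**Surroundings:** the punch and pencil look unmoved in the last picture, and the arm ended clear of everything. I did not measure the other bystanders, but apart from the first crossing at 230 mm height, well above them, the arm stayed around the mould.

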